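# Lock the bayonet cover onto the strainer housing

## Task

On the storeroom bench, take the cover that has two lugs, lower its lugs through the two gaps in the mouth of the strainer housing and twist it clockwise (seen from above) as far as it will go, so that the ramps pull it down tight, then let go of it. Leave the other cover, the one with the plain round flange, where it is.

Things in the scene. Friction and masses are not known exactly. Their poses are not given: they have to be found in the camera images.
- lug_cover: The right cover: loose, aluminium, about 300 g. Disc 56 mm across, 24 high; two opposite lugs at its foot along its own x (88 mm over both, each 18 wide, 8 high). On top a black bar handle 84 mm long along its y, 14 thick, 32 to 58 mm above the underside: grip it across its thickness, fingertips above 24 mm. A half turn makes no difference. Origin: centre of underside; z up.
- round_cover: The wrong cover, to be left alone: loose, the same disc and black bar handle, but a full round flange 84 mm across at its foot and no lugs. Origin: centre of underside; z up.
- housing: Grey strainer housing fixed to the bench: 112 mm across, open mouth 80 mm up; two ports with brass nuts reach 78 mm from its centre. Origin: centre of underside; z up. Its x axis runs through both ports and, above them, the two entry gaps for the lugs (each about 60 degrees wide; 5 mm play round the cover). A half turn makes no difference. Two segments overhang the mouth between the gaps.
- seat_mid (a point): Centre of the sprung seat in the mouth, 65 mm above the bench, where the cover stands (gives from 4 N, 1.6 N/mm, 6 mm at most; this point stays). From there the lugs pass under ramps: turning clockwise draws the cover down 3 mm in 50 degrees, then a level part to a solid stop at 70. Pressing down 2 to 5 mm eases it. Anticlockwise is blocked. Short of 50 degrees it is not locked.
Mind the look-alikes: they are no part of the job. Leave any green or purple look-alike of the lug_cover alone.

How it is judged:
At the end, for the whole second after the job is handed in: The lug cover is within 8 mm of the centre of the housing, upright within 6 degrees, turned clockwise at least 49 degrees from the entry gaps, held down by the ramps (underside 55 to 63.2 mm up) and at rest; the round cover never moved more than 30 mm (horizontal distance between lug_cover and housing below 0.008 m and z of lug_cover in the frame of housing between 0.055 and 0.0632 m and angle between the x axis of lug_cover and the y axis of housing, either way round below 0.72 rad and angle between lug_cover's own z axis and vertical below 0.1 rad and linear speed of lug_cover below 0.02 m/s); the robot touches nothing.
It fails at once if the round-flanged cover is moved from its place (more than 30 mm) (distance of round_cover from where it was at the start of the episode above 0.03 m).
It also fails if it takes over 42 s, if anything falls off the work surface, if the arm or the gripper's body presses on something with over 40 N, if the wrist force passes 120 N, or if a joint passes its speed limit or range.

## Robot

A 6-joint arm with a two-finger parallel gripper is mounted at the origin on the work surface. World frame = base frame: x ahead of the robot, y to its left, z up, the work surface at z = 0. Lengths are in m, angles in rad, forces in N, time in s.
With the tool pointing down it reaches from about 0.25 to 0.725 m from the base axis. Payload 4 kg.
Tool frame: the origin (TCP) lies on the centre line of the jaws, within the pads' length; the fingertips stand bot.tip_extent ahead of it and the grasp point (between the pads) is the TCP (bot.tip_extent is the distance from the TCP to the fingertips, in m); z points along the fingers, y is the line along which they close (so a half turn about z gives the same grasp; the last joint's range is limited). The gripper opens to 85 mm and grips with 20 to 120 N. Pads are 22 mm wide; open, the fingers measure 114 mm over their backs; the gripper's body (76 mm by 85 mm) begins 54 mm behind the grasp point. The pads swing forward as they close: fully open they stand 13 mm farther back than shut.
Start: joints at [-1.104, 0.241, 0.005, 1.335, 0, 1.571], TCP at [0.225, -0.447, 0.25] pointing down, gripper open.
Joint ranges: [-2.72, 2.72], [-1.05, 1.87], [-1.09, 1.28], [-1.99, 2.15], [-1.42, 1.44], [-3.14, 3.14]. Speed limits (rad/s): [2.79, 2.79, 3.14, 3.14, 3.14, 3.14].

## Interface

Orientations are given as a rotation vector (axis times angle).
In Python, from rig import bot gives the robot as it stands.
- The arm moves only by the tool play_rows, never from a script. Its argument "targets" is a list of rows, each a list of 7 numbers: the shift along the tool's x, y, z in m, then the turn, a rotation vector about the tool's x, y, z in degrees, then the closure in counts, from 0 (fully open) to 255 (shut). In form: [[tx, ty, tz, rx, ry, rz, hand], ...]. A call has 1 to 8 rows; each row is the pose to reach, as a shift and turn from the pose commanded when the call began, along the tool's axes at that moment; what a row does not reach only later rows make up. A row lasts 1/12 s, in which the tool goes at most 41.7 mm and 7.16 degrees, less where a joint would pass 70% of its speed; a pose out of reach is approached as far as the arm can. A call with a gripper value outside its range is refused whole. The fingers move at their own pace and stop on an object; the grip force is fixed at half the most. Time passes only in rows, so rows that repeat a pose let the fingers close. It gives the time, the measured TCP pose, the force, the opening and the grip force at its end, in the units of the state.
- bot.sense(): the state, without advancing time (a new reading comes with each control period).
- bot.get_image(name): name is "scene" or "side" or "wrist"; returns a dict with "img" (480x640x3 uint8, blue, green, red), "fov_y" (degrees; the focal length in pixels is half the picture's height over the tangent of half this angle, whatever the lens; pixels are square), "cx", "cy" (the principal point, pixels), "view" (4x4, takes a point from world to camera coordinates). Camera axes: x right, y down, z forward; pixel columns grow to the right and rows downward; lengths in m; the calibration is good to about 2 mm. The wrist camera is an equidistant fisheye: a pixel r from the principal point sees the ray r / f radians off the axis. A picture is of the moment at which its call begins. There is no depth.
- bot.close_job(): hands the job in; it is judged then, once.
Trained networks look in a picture, given as the dict that the camera call returned (one of the last four; its "shot" number tells which), for a name from the list of things; names that differ only in an ending like _2 or _b are one class to them, and where a whole thing is asked for, a point or a joint stands for the part that bears it (a point fixed in the world has none). Each returns a list of dicts, best first, with "conf" (0 to 1); they miss things now and then, are a little off and sometimes report something else, mostly with a low value. They report only what shows in the picture. A call takes as long as a camera call. They do not tell look-alikes from the thing itself.
- bot.masks_of(picture, target): "mask" (480x640 bool, what is visible of it) and "bbox" ([left, top, right, bottom] in pixels, round what is visible of it).
- bot.landmark_of(picture, target): "point" ([column, row] in pixels: a listed point, or the origin of a listed thing).
The state is a dict: "clock": time; "joint_pos": joint angles; "joint_vel": joint speeds; "joint_torque": joint torques, N m; "tcp_pos": TCP position; "tcp_rot": TCP orientation; "wrist_force": force on the tool from outside, world axes, zero at the start; "torque": the same for the moment, N m; "width": finger opening in m; "finger_force": force on a finger pad.
Only numpy, scipy, OpenCV 4.12 (cv2) and the standard library are available. Lean on these libraries where they do the work, as an engineer would, in place of code of your own. Each camera call takes 0.05 s, during which the arm holds its last target. There are 200 camera calls.

## Working session

There is one attempt and no reset: what is moved stays moved. The work goes in short steps, Python scripts to look and compute and a tool call to move; the robot and the scene stay as the last step left them, time stands still between calls to the robot, and variables do not carry over. Pictures are saved under pics/ and viewed, at most 10 in all, crops included, and the job is handed in when it is done.

Besides the shell and the picture viewer there is one more tool, called in YAML: its name, and indented under it one key for each argument. play_rows: Moves the arm, as the interface text tells. Its arguments: {"type":"object","properties":{"targets":{"type":"array","items":{"type":"array","items":{"type":"number"}}}},"required":["targets"]}

```bash
mkdir -p pics; ls; cat > h.py <<'E'
import numpy as np, cv2
from scipy.spatial.transform import Rotation as R
from rig import bot
def ray(p,px):
    f=240/np.tan(np.radians(p["fov_y"]/2)); V=np.array(p["view"])
    d=np.array([(px[0]-p["cx"])/f,(px[1]-p["cy"])/f,1.0])
    return -V[:3,:3].T@V[:3,3], V[:3,:3].T@d
def onz(p,px,z):
    o,d=ray(p,px); return o+d*(z-o[2])/d[2]
def proj(p,w):
    f=240/np.tan(np.radians(p["fov_y"]/2)); V=np.array(p["view"]); c=V[:3,:3]@np.array(w)+V[:3,3]
    return [round(f*c[0]/c[2]+p["cx"],1),round(f*c[1]/c[2]+p["cy"],1)]
def tri(a,pa,b,pb):
    A=np.zeros((3,3));v=np.zeros(3)
    for p,x in((a,pa),(b,pb)):
        o,d=ray(p,x);d=d/np.linalg.norm(d);M=np.eye(3)-np.outer(d,d);A+=M;v+=M@o
    return np.linalg.solve(A,v)
E
python3 - <<'E'
from h import *
s=bot.sense(); print(s["tcp_pos"],s["tcp_rot"],bot.tip_extent,s["clock"])
for n in("scene","side"):
    p=bot.get_image(n); cv2.imwrite(f"pics/{n}0.png",p["img"]); print(n,p["fov_y"],np.round(-np.array(p["view"])[:3,:3].T@np.array(p["view"])[:3,3],3))
    for t in("lug_cover","round_cover","housing"):
        for l in bot.landmark_of(p,t): print(t,l,np.round(onz(p,l["point"],0),3))
        for m in bot.masks_of(p,t): print(t,m["bbox"],m["conf"])
    for l in bot.landmark_of(p,"seat_mid"): print("seat",l,np.round(onz(p,l["point"],.065),3))
E
```

```text
pics
[ 0.22474288 -0.44595608  0.24941167] [-3.05438951e+00 -7.26186505e-01  7.71065833e-04] 0.019 0.0
scene 51.06648408163044 [1.249 0.435 0.721]
lug_cover {'point': [491.0, 314.8], 'conf': 0.97} [0.525 0.413 0.   ]
lug_cover {'point': [371.2, 328.6], 'conf': 0.8} [0.669 0.23  0.   ]
lug_cover {'point': [427.2, 304.4], 'conf': 0.71} [0.56  0.299 0.   ]
lug_cover [351.3, 298.8, 395.9, 344.9] 0.78
lug_cover [409.5, 267.8, 454.4, 318.4] 0.69
lug_cover [470.2, 278.4, 520.2, 328.2] 0.61
round_cover {'point': [196.9, 218.5], 'conf': 0.89} [ 0.571 -0.263  0.   ]
round_cover [178.8, 191.5, 214.5, 226.3] 0.78
housing {'point': [289.6, 266.8], 'conf': 0.85} [0.603 0.012 0.   ]
housing [255.4, 221.5, 321.9, 287.7] 0.83
seat {'point': [287.8, 240.4], 'conf': 0.79} [0.596 0.006 0.065]
side 52.451943578974685 [-0.046  0.67   0.853]
lug_cover {'point': [206.1, 356.7], 'conf': 0.95} [0.524 0.416 0.   ]
lug_cover {'point': [243.5, 309.6], 'conf': 0.78} [0.564 0.283 0.   ]
lug_cover {'point': [233.3, 272.7], 'conf': 0.63} [0.671 0.227 0.   ]
lug_cover [185.7, 327.8, 220.9, 371.4] 0.98
lug_cover [218.0, 284.8, 256.2, 329.7] 0.93
lug_cover [213.4, 245.0, 249.7, 281.8] 0.73
round_cover {'point': [393.1, 197.3], 'conf': 0.89} [ 0.575 -0.279  0.   ]
round_cover [378.7, 177.4, 408.9, 211.8] 0.76
housing {'point': [317.6, 239.8], 'conf': 0.89} [0.606 0.001 0.   ]
housing [289.8, 200.5, 350.0, 258.7] 0.88
seat {'point': [316.5, 222.0], 'conf': 0.59} [0.604 0.007 0.065]
```

```bash
python3 - <<'E'
import cv2,numpy as np
a=cv2.imread("pics/scene0.png");b=cv2.imread("pics/side0.png")
c=cv2.resize(a[190:350,170:530],(800,356),interpolation=cv2.INTER_CUBIC)
d=cv2.resize(b[170:380,170:420],None,fx=2.8,fy=2.8,interpolation=cv2.INTER_CUBIC)
cv2.imwrite("pics/c1.png",c);cv2.imwrite("pics/c2.png",d)
E
```

```text
(no output)
```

View pics/c1.png

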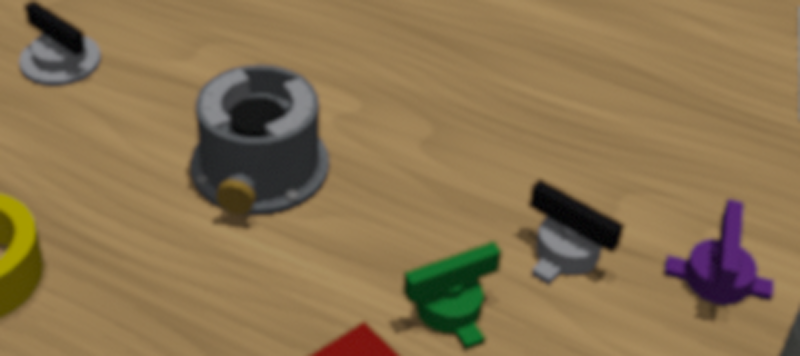

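View pics/c2.png

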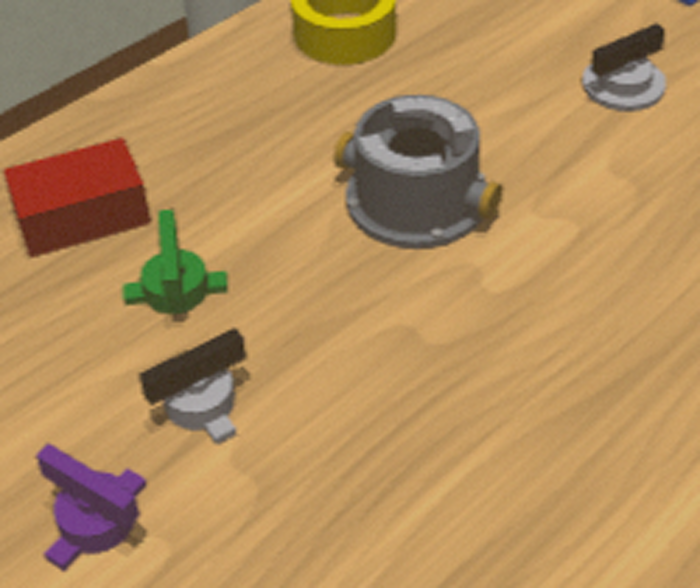

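The real lug cover is the grey one with the black bar: scene about (427,304), side about (243,309). The green one (371,328) and the purple one (491,315) are look-alikes, and the round cover is far off at (197,218). The housing's brass nuts show at scene (277,279) and side (294,224) and (344,241).

```bash
cat >> h.py <<'E'
def black(p,c,r=32,th=60):
    m=np.zeros((480,640),np.uint8); c=[int(v) for v in c]
    y0,y1,x0,x1=c[1]-r,c[1]+r,c[0]-r,c[0]+r
    m[y0:y1,x0:x1]=(p["img"][y0:y1,x0:x1].max(2)<th)
    n,l,s,cen=cv2.connectedComponentsWithStats(m); k=1+np.argmax(s[1:,4]); ys,xs=np.where(l==k)
    q=np.c_[xs,ys].astype(float); mu=q.mean(0); u=np.linalg.svd(q-mu,full_matrices=False)[2][0]; t=(q-mu)@u
    return mu,mu+u*t.min()*.97,mu+u*t.max()*.97,len(q)
def move_to(pos,yaw):
    """shift/turn (tool axes, deg) from the current commanded (approx measured) pose; tool down, tool y at world angle yaw"""
    s=bot.sense(); r=R.from_rotvec(s["tcp_rot"]); best=None
    for k in(0,np.pi,-np.pi):
        a=yaw+k; y=np.array([np.cos(a),np.sin(a),0]);z=np.array([0,0,-1.]);x=np.cross(y,z)
        d=(r.inv()*R.from_matrix(np.c_[x,y,z])).as_rotvec(degrees=True)
        print("yaw opt",np.round(np.degrees(a)),"shift",np.round(r.inv().apply(np.array(pos)-s["tcp_pos"]),4),"turn",np.round(d,2))
E
python3 - <<'E'
from h import *
P={n:bot.get_image(n) for n in("scene","side")}
for n,c in(("scene",(427,292)),("side",(241,303))):
    p=P[n]; mu,a,b,k=black(p,c); A,B=onz(p,a,.045),onz(p,b,.045)
    print(n,k,a,b,np.round(A,3),np.round(B,3),"mid",np.round((A+B)/2,3),"len",np.linalg.norm(A-B),"ang",np.degrees(np.arctan2(*(B-A)[1::-1])))
print("nut",tri(P["scene"],(276.6,278.6),P["side"],(293.6,223.6)))
for px in((293.6,223.6),(343.9,240.7)): print(onz(P["side"],px,.03))
r=R.from_rotvec(bot.sense()["tcp_rot"]).as_matrix(); print(np.round(r,3))
w=bot.get_image("wrist"); print(w["fov_y"],np.round(np.linalg.inv(w["view"]),3),bot.sense()["joint_pos"])
move_to((.562,.291,.25),0)
E
```

```text
scene 555 [409.84795597 276.2921141 ] [446.80932474 298.04324731] [0.55  0.253 0.045] [0.57  0.333 0.045] mid [0.56  0.293 0.045] len 0.0825070042300449 ang 76.00301699041522
side 5 [226.53679719 308.17330422] [225.88610141 310.92969578] [0.561 0.326 0.045] [0.556 0.332 0.045] mid [0.559 0.329 0.045] len 0.007505702246357645 ang 131.47215037407167
nut [0.67073967 0.02470562 0.03034549]
[0.67140329 0.02328484 0.03      ]
[ 0.5333206  -0.01824776  0.03      ]
[[ 0.893  0.45   0.   ]
 [ 0.45  -0.893 -0.   ]
 [-0.     0.    -1.   ]]
65.70646984690485 [[ 0.45  -0.855 -0.258  0.289]
 [-0.893 -0.431 -0.13  -0.413]
 [-0.     0.289 -0.957  0.374]
 [ 0.     0.     0.     1.   ]] [-1.10399438e+00  2.40580641e-01  5.02342446e-03  1.33516685e+00
  1.67918546e-05  1.57080701e+00]
yaw opt 0.0 shift [ 6.328e-01 -5.070e-01  3.000e-04] turn [  0.     0.   -63.25]
yaw opt 180.0 shift [ 6.328e-01 -5.070e-01  3.000e-04] turn [  0.    -0.   116.75]
yaw opt -180.0 shift [ 6.328e-01 -5.070e-01  3.000e-04] turn [  0.    -0.   116.75]
```

play_rows:
  targets:
    - [0.25,-0.2,0,0,0,0,0]
    - [0.25,-0.2,0,0,0,0,0]
    - [0.25,-0.2,0,0,0,0,0]
    - [0.25,-0.2,0,0,0,0,0]
    - [0.25,-0.2,0,0,0,0,0]
    - [0.25,-0.2,0,0,0,0,0]
    - [0.25,-0.2,0,0,0,0,0]
    - [0.25,-0.2,0,0,0,0,0]

```text
clock: 1.62
tcp_pos: [0.3589, -0.1526, 0.2506]
tcp_rot: [-3.056, -0.729, -0.002]
wrist_force: [0.8, -0.4, -0.5]
width: 0.0851
finger_force: 0.0
```

play_rows:
  targets:
    - [0.25,-0.2,0,0,0,0,0]
    - [0.25,-0.2,0,0,0,0,0]
    - [0.25,-0.2,0,0,0,0,0]
    - [0.25,-0.2,0,0,0,0,0]
    - [0.25,-0.2,0,0,0,0,0]
    - [0.25,-0.2,0,0,0,0,0]
    - [0.25,-0.2,0,0,0,0,0]
    - [0.25,-0.2,0,0,0,0,0]

```text
clock: 2.28
tcp_pos: [0.4926, 0.1392, 0.2502]
tcp_rot: [-3.055, -0.73, -0.002]
wrist_force: [1.2, -0.9, -0.1]
width: 0.0855
finger_force: 0.0
```

play_rows:
  targets:
    - [0.133,-0.107,0.05,0,0,-49,0]
    - [0.133,-0.107,0.05,0,0,-49,0]
    - [0.133,-0.107,0.05,0,0,-49,0]
    - [0.133,-0.107,0.05,0,0,-49,0]
    - [0.133,-0.107,0.05,0,0,-49,0]
    - [0.133,-0.107,0.05,0,0,-49,0]
    - [0.133,-0.107,0.05,0,0,-49,0]
    - [0.133,-0.107,0.05,0,0,-49,0]

```text
clock: 2.95
tcp_pos: [0.562, 0.2917, 0.1994]
tcp_rot: [-2.477, -1.932, 0.002]
wrist_force: [-0.5, -1.5, 0.3]
width: 0.0856
finger_force: 0.0
```

```bash
cat >> h.py <<'E'
def wray(p,px):
    f=240/np.tan(np.radians(p["fov_y"]/2)); V=np.array(p["view"]); v=np.array(px,float)-[p["cx"],p["cy"]]; rr=np.hypot(*v); th=rr/f
    d=np.r_[v/max(rr,1e-9)*np.sin(th),np.cos(th)]; return -V[:3,:3].T@V[:3,3], V[:3,:3].T@d
def wonz(p,px,z):
    o,d=wray(p,px); return o+d*(z-o[2])/d[2]
E
python3 - <<'E'
from h import *
p=bot.get_image("wrist"); cv2.imwrite("pics/w1.png",p["img"])
for l in bot.landmark_of(p,"lug_cover"): print(l,wonz(p,l["point"],0))
for m in bot.masks_of(p,"lug_cover"): print(m["bbox"],m["conf"])
E
```

```text
{'point': [311.8, 212.6], 'conf': 0.97} [0.5566139  0.29424426 0.        ]
{'point': [439.4, 247.9], 'conf': 0.64} [0.665685  0.2325467 0.       ]
{'point': [238.5, 88.5], 'conf': 0.62} [0.52243269 0.41744989 0.        ]
[259.2, 170.6, 362.4, 284.4] 0.97
[408.0, 204.6, 501.3, 296.4] 0.92
[173.0, 39.1, 282.5, 140.0] 0.74
```

View pics/w1.png

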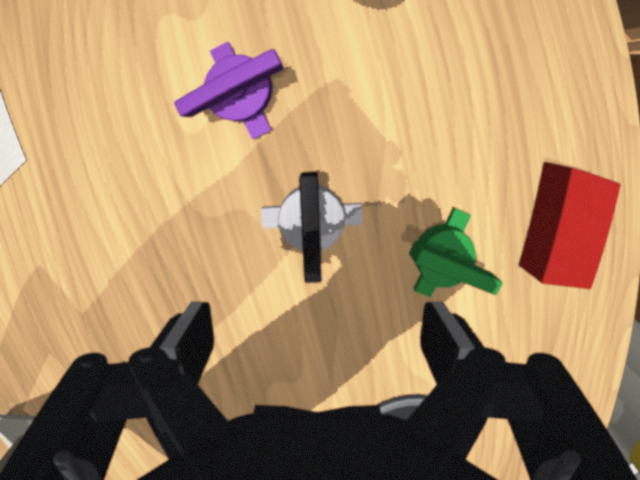

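Wrist view: the grey cover is at about (312,215), with its bar running from (309,174) to (312,281) and its lugs at (262,216) and (362,213). Purple is at upper left and green at right.

```bash
python3 - <<'E'
from h import *
p=bot.get_image("wrist")
mu,a,b,k=black(p,(311,227),70,70)
A,B=wonz(p,a,.045),wonz(p,b,.045); print(k,a,b,A,B,(A+B)/2,np.linalg.norm(A-B),np.degrees(np.arctan2(*(B-A)[1::-1])))
A,B=wonz(p,(262,216),.006),wonz(p,(362,213),.006);print(A,B,(A+B)/2,np.linalg.norm(A-B),np.degrees(np.arctan2(*(B-A)[1::-1])))
move_to((.559,.293,.05),np.radians(-14))
E
```

```text
1861 [307.83148207 173.35778293] [311.98732358 278.18375874] [0.56477205 0.33313427 0.045     ] [0.54645821 0.25033502 0.045     ] [0.55561513 0.29173464 0.045     ] 0.08480042190540923 -102.47208831945646
[0.51395851 0.30288914 0.006     ] [0.60012881 0.28352365 0.006     ] [0.55704366 0.29320639 0.006     ] 0.08831955275311912 -12.66593504589164
yaw opt -14.0 shift [ 0.0012 -0.0036  0.1505] turn [ 0.01 -0.01 -0.39]
yaw opt 166.0 shift [ 0.0012 -0.0036  0.1505] turn [-2.0000e-02 -2.0000e-02  1.7961e+02]
yaw opt -194.0 shift [ 0.0012 -0.0036  0.1505] turn [-2.0000e-02 -2.0000e-02  1.7961e+02]
```

play_rows:
  targets:
    - [0,-0.005,0.04,0,0,-1,0]
    - [0,-0.005,0.08,0,0,-1,0]
    - [0,-0.005,0.12,0,0,-1,0]
    - [0,-0.005,0.14,0,0,-1,0]
    - [0,-0.005,0.15,0,0,-1,0]
    - [0,-0.005,0.15,0,0,-1,0]
    - [0,-0.005,0.15,0,0,-1,120]
    - [0,-0.005,0.15,0,0,-1,255]

```text
clock: 3.82
tcp_pos: [0.5591, 0.2931, 0.0528]
tcp_rot: [2.463, 1.949, 0.007]
wrist_force: [0.5, 0.2, -0.4]
width: 0.0639
finger_force: 0.0
```

play_rows:
  targets:
    - [0,0,0,0,0,0,255]
    - [0,0,0,0,0,0,255]
    - [0,0,0,0,0,0,255]
    - [0,0,0,0,0,0,255]
    - [0,0,0,0,0,0,255]
    - [0,0,0,0,0,0,255]

```text
clock: 4.32
tcp_pos: [0.5581, 0.2929, 0.052]
tcp_rot: [2.463, 1.95, 0.004]
wrist_force: [-1.8, -1.2, 5.5]
width: 0.0128
finger_force: 108.1
```

play_rows:
  targets:
    - [0,0,-0.02,0,0,0,255]
    - [0,0,-0.05,0,0,0,255]
    - [0,0,-0.09,0,0,0,255]
    - [0,0,-0.12,0,0,0,255]
    - [-0.03,0.013,-0.14,0,0,0,255]
    - [-0.06,0.027,-0.14,0,0,0,255]
    - [-0.09,0.04,-0.14,0,0,0,255]
    - [-0.12,0.054,-0.14,0,0,0,255]

```text
clock: 4.98
tcp_pos: [0.5819, 0.1621, 0.1903]
tcp_rot: [-2.462, -1.952, 0.001]
wrist_force: [0.7, -0.0, -3.7]
width: 0.0129
finger_force: 106.3
```

play_rows:
  targets:
    - [-0.033,0.015,0,0,0,-5,255]
    - [-0.066,0.03,0,0,0,-10,255]
    - [-0.1,0.045,0,0,0,-15,255]
    - [-0.133,0.06,0,0,0,-20,255]
    - [-0.166,0.074,0,0,0,-25,255]
    - [-0.2,0.089,0,0,0,-30,255]
    - [-0.23,0.103,0,0,0,-30,255]
    - [-0.26,0.117,0,0,0,-30,255]

```text
clock: 5.65
tcp_pos: [0.6359, -0.1186, 0.1893]
tcp_rot: [-1.874, -2.519, 0.002]
wrist_force: [0.8, 0.1, -2.8]
width: 0.0128
finger_force: 106.2
```

```bash
python3 - <<'E'
from h import *
p=bot.get_image("wrist"); cv2.imwrite("pics/w2.png",p["img"])
print(bot.sense()["tcp_pos"],bot.sense()["tcp_rot"])
for t in("housing","lug_cover"):
    for l in bot.landmark_of(p,t): print(l,wonz(p,l["point"],0))
for l in bot.landmark_of(p,"seat_mid"): print(l,wonz(p,l["point"],.065))
E
```

```text
[ 0.63695492 -0.12584348  0.18905286] [ 1.88138208  2.51197695 -0.00790945]
{'point': [314.4, 70.9], 'conf': 0.7} [5.96460788e-01 5.59423552e-04 0.00000000e+00]
{'point': [317.5, 277.0], 'conf': 0.63} [ 0.65103496 -0.17182619  0.        ]
{'point': [315.5, 51.1], 'conf': 0.9} [0.59675615 0.00379607 0.065     ]
```

View pics/w2.png

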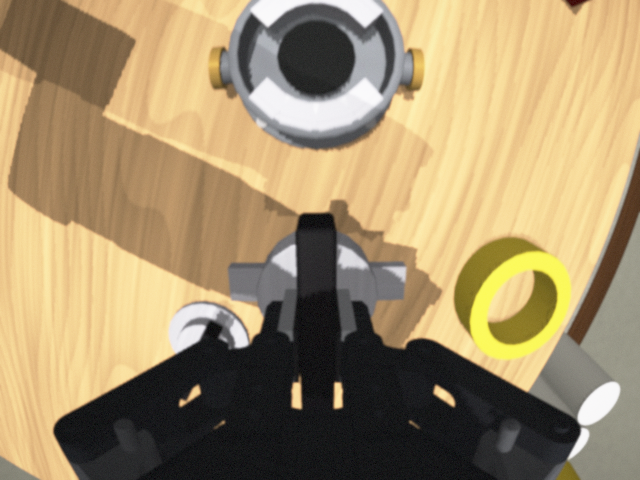

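Wrist view: the cover is held square, with lugs at about (231,282) and (404,281). The housing mouth is at (316,57) and the nuts at (216,68) and (417,69).

```bash
python3 - <<'E'
from h import *
p=bot.get_image("wrist"); s=bot.sense(); r=R.from_rotvec(s["tcp_rot"])
def pair(a,b,z):
    A,B=wonz(p,a,z),wonz(p,b,z);print(np.round((A+B)/2,4),np.linalg.norm(A-B),np.degrees(np.arctan2(*(B-A)[1::-1])));return (A+B)/2
for z in(.03,.04): pair((216,68),(417,69),z)
c=s["tcp_pos"]
for z in (.137,.143): m=pair((230.5,282),(404.5,281),z); print("rel tool",r.inv().apply(m-c))
print(s["tcp_pos"],"tool y yaw",np.degrees(np.arctan2(*r.as_matrix()[:2,1][::-1])))
# outer rim fit by hand points on mouth top z=.08: segment inner corners
for q in((248,14),(383,13),(249,96),(385,97)): print(np.round(wonz(p,q,.08),4))
for n in("scene","side"):
    q=bot.get_image(n)
    for l in bot.landmark_of(q,"seat_mid"): print(n,l,onz(q,l["point"],.065))
E
```

```text
[0.5982 0.0021 0.03  ] 0.1534141859088529 16.287947664194558
[5.988e-01 4.000e-04 4.000e-02] 0.1479913252813259 16.287947664194544
[ 0.6353 -0.1196  0.137 ] 0.0910787455955719 17.008042530306593
rel tool [-0.00278081 -0.00126915  0.05224525]
[ 0.6346 -0.1172  0.143 ] 0.08797207068607725 17.00804253030659
rel tool [-0.00019906 -0.00127916  0.04624943]
[ 0.63587538 -0.11664058  0.18924726] tool y yaw 16.708879530730016
[0.5497 0.015  0.08  ]
[0.6306 0.0397 0.08  ]
[ 0.5663 -0.037   0.08  ]
[ 0.6474 -0.0135  0.08  ]
scene {'point': [289.7, 239.8], 'conf': 0.8} [0.59295182 0.00825886 0.065     ]
side {'point': [319.8, 222.9], 'conf': 0.87} [0.59579029 0.00367663 0.065     ]
```

play_rows:
  targets:
    - [0.035,0,0,0,0,0.5,255]
    - [0.07,0,0,0,0,0.5,255]
    - [0.1,-0.001,0,0,0,0.5,255]
    - [0.1255,-0.001,0.01,0,0,0.5,255]
    - [0.1255,-0.001,0.03,0,0,0.5,255]
    - [0.1255,-0.001,0.042,0,0,0.5,255]
    - [0.1255,-0.001,0.042,0,0,0.5,255]
    - [0.1255,-0.001,0.042,0,0,0.5,255]

```text
clock: 6.77
tcp_pos: [0.5987, 0.0042, 0.148]
tcp_rot: [-1.882, -2.514, 0.002]
wrist_force: [0.4, 0.2, -2.9]
width: 0.0131
finger_force: 106.1
```

```bash
python3 - <<'E'
from h import *
s=bot.sense();print(s["tcp_pos"],s["wrist_force"])
p=bot.get_image("wrist"); a=bot.get_image("scene"); b=bot.get_image("side")
f=lambda q,c,w,h,W,H:cv2.resize(q["img"][c[1]-h:c[1]+h,c[0]-w:c[0]+w],(W,H),interpolation=cv2.INTER_CUBIC)
im=np.hstack([f(p,(317,260),130,120,433,400),np.vstack([f(a,(288,235),55,35,314,200),f(b,(317,220),55,35,314,200)])])
cv2.imwrite("pics/w3.png",im)
E
```

```text
[0.59874925 0.00422817 0.14800197] [ 0.37128334  0.20802012 -2.9113293 ]
```

View pics/w3.png

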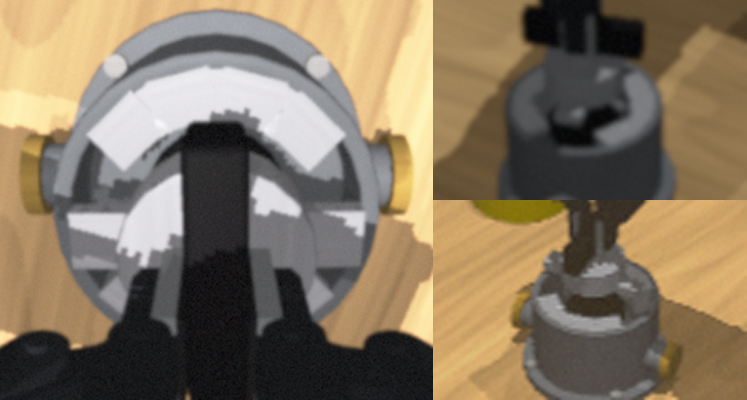

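The wrist crop shows the lugs at (90,240) and (345,235), centred between the nuts and over the gaps. I'll lower it.

play_rows:
  targets:
    - [0,0,0.006,0,0,0,255]
    - [0,0,0.012,0,0,0,255]
    - [0,0,0.018,0,0,0,255]
    - [0,0,0.023,0,0,0,255]
    - [0,0,0.027,0,0,0,255]
    - [0,0,0.027,0,0,0,255]

```text
clock: 7.42
tcp_pos: [0.5985, 0.003, 0.1197]
tcp_rot: [-1.884, -2.511, 0.003]
wrist_force: [-0.8, -0.0, -3.4]
width: 0.0133
finger_force: 106.2
```

Nothing has touched yet. I'll go on down to a light press.

play_rows:
  targets:
    - [0,0,0.002,0,0,0,255]
    - [0,0,0.004,0,0,0,255]
    - [0,0,0.006,0,0,0,255]
    - [0,0,0.007,0,0,0,255]
    - [0,0,0.007,0,0,0,255]

```text
clock: 7.83
tcp_pos: [0.5998, 0.0031, 0.1152]
tcp_rot: [1.885, 2.512, 0.001]
wrist_force: [-1.1, -0.4, 3.6]
width: 0.0129
finger_force: 107.5
```

play_rows:
  targets:
    - [0,0,0.001,0,0,3,255]
    - [0,0,0.002,0,0,7,255]
    - [0,0,0.002,0,0,11,255]
    - [0,0,0.002,0,0,15,255]
    - [0,0,0.002,0,0,19,255]
    - [0,0,0.002,0,0,23,255]
    - [0,0,0.002,0,0,27,255]
    - [0,0,0.002,0,0,30,255]

```text
clock: 8.5
tcp_pos: [0.6007, 0.0028, 0.1142]
tcp_rot: [2.472, 1.934, 0.004]
wrist_force: [-1.0, -1.5, 4.6]
width: 0.0129
finger_force: 107.9
```

```bash
python3 - <<'E'
from h import *
s=bot.sense();r=R.from_rotvec(s["tcp_rot"]).as_matrix();print(s["tcp_pos"],s["wrist_force"],s["torque"],"yaw",np.degrees(np.arctan2(r[1,1],r[0,1])),"j",s["joint_pos"])
E
```

```text
[0.60065297 0.00283333 0.11415845] [-1.0450288  -1.46840312  4.56212294] [-0.13842704  0.32899041  0.0459999 ] yaw -13.937463517062433 j [ 5.02731373e-03  5.21737537e-01  5.68774999e-02  1.10243242e+00
 -6.55074930e-04  1.81907672e+00]
```

Turned 30° with light forces. I'll turn it the rest of the way.

play_rows:
  targets:
    - [0,0,0.001,0,0,4,255]
    - [0,0,0.001,0,0,8,255]
    - [0,0,0.001,0,0,12,255]
    - [0,0,0.001,0,0,16,255]
    - [0,0,0.001,0,0,20,255]
    - [0,0,0.001,0,0,24,255]
    - [0,0,0.001,0,0,28,255]
    - [0,0,0.001,0,0,32,255]

```text
clock: 9.17
tcp_pos: [0.6012, 0.0029, 0.1136]
tcp_rot: [2.91, 1.177, 0.007]
wrist_force: [-0.1, 0.2, 6.5]
width: 0.0128
finger_force: 108.0
```

```bash
cat > y.py <<'E'
from h import *
s=bot.sense();r=R.from_rotvec(s["tcp_rot"]).as_matrix();print(s["tcp_pos"],s["wrist_force"],s["torque"],"yaw",np.degrees(np.arctan2(r[1,1],r[0,1])),"w",s["width"])
E
python3 y.py
```

```text
[0.60117176 0.0028819  0.11356394] [-0.09816304  0.17900367  6.54980171] [-0.09639772  0.15262498  0.00902182] yaw -45.94957865691037 w 0.012789339674178
```

play_rows:
  targets:
    - [0,0,0,0,0,3,255]
    - [0,0,0,0,0,5,255]
    - [0,0,0,0,0,7,255]
    - [0,0,0,0,0,9,255]
    - [0,0,0,0,0,10,255]
    - [0,0,0,0,0,10,255]

```text
clock: 9.67
tcp_pos: [0.5999, 0.0025, 0.1134]
tcp_rot: [3.001, 0.924, 0.002]
wrist_force: [-3.6, -2.6, 8.7]
width: 0.0128
finger_force: 108.2
```

```bash
python3 y.py
```

```text
[0.59985985 0.00248069 0.11342308] [-3.61962749 -2.57165714  8.71406425] [-0.30333337  0.9134211   0.23955873] yaw -55.775617952953304 w 0.012801783797172069
```

play_rows:
  targets:
    - [0,0,0,0,0,2,255]
    - [0,0,0,0,0,4,255]
    - [0,0,0,0,0,4,255]

```text
clock: 9.92
tcp_pos: [0.599, 0.0022, 0.1135]
tcp_rot: [3.03, 0.822, -0.0]
wrist_force: [-6.1, -3.8, 8.4]
width: 0.0128
finger_force: 113.6
```

```bash
python3 y.py; python3 - <<'E'
from h import *
p=bot.get_image("wrist"); a=bot.get_image("scene"); b=bot.get_image("side")
f=lambda q,c,w,h,W,H:cv2.resize(q["img"][c[1]-h:c[1]+h,c[0]-w:c[0]+w],(W,H),interpolation=cv2.INTER_CUBIC)
im=np.hstack([f(p,(317,260),130,120,433,400),np.vstack([f(a,(288,235),55,35,314,200),f(b,(317,220),55,35,314,200)])])
cv2.imwrite("pics/w4.png",im)
E
```

```text
[0.59898794 0.00220353 0.11346525] [-6.06185647 -3.8385026   8.44903535] [-0.56531548  1.34873967  1.21431311] yaw -59.654764252950166 w 0.012752468438507818
```

View pics/w4.png

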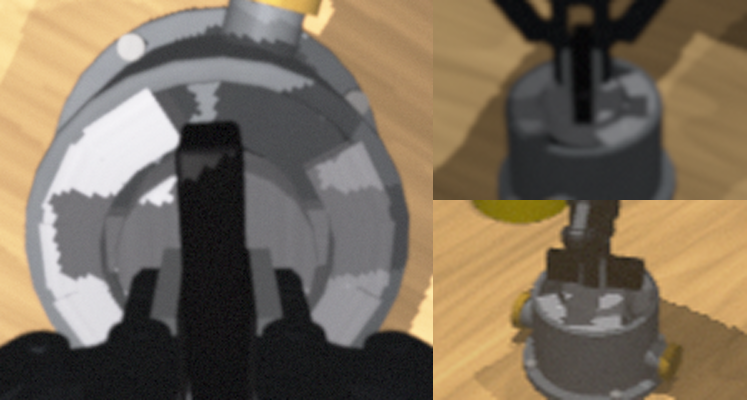

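The lugs are hidden under the segments and the torque has risen to 1.2 N m, so it is at the stop. I'll ease the twist, open the fingers and lift away.

play_rows:
  targets:
    - [0,0,-0.001,0,0,-2,255]
    - [0,0,-0.001,0,0,-3,255]
    - [0,0,-0.001,0,0,-3,0]
    - [0,0,-0.001,0,0,-3,0]
    - [0,0,-0.001,0,0,-3,0]
    - [0,0,-0.001,0,0,-3,0]
    - [0,0,-0.001,0,0,-3,0]
    - [0,0,-0.001,0,0,-3,0]

```text
clock: 10.73
tcp_pos: [0.5995, 0.0033, 0.1121]
tcp_rot: [-3.01, -0.899, 0.0]
wrist_force: [-0.1, -0.5, 0.6]
width: 0.0836
finger_force: 0.0
```

play_rows:
  targets:
    - [0,0,-0.02,0,0,0,0]
    - [0,0,-0.05,0,0,0,0]
    - [0,0,-0.09,0,0,0,0]
    - [0,0,-0.12,0,0,0,0]
    - [0,0,-0.12,0,0,0,0]
    - [0,0,-0.12,0,0,0,0]

```text
clock: 11.23
tcp_pos: [0.601, 0.0032, 0.235]
tcp_rot: [3.009, 0.898, 0.009]
wrist_force: [-0.3, -0.1, -0.1]
width: 0.0853
finger_force: 0.0
```

```bash
python3 y.py; python3 - <<'E'
from h import *
p=bot.get_image("wrist"); cv2.imwrite("pics/w5.png",p["img"])
for t,z in(("lug_cover",.062),("round_cover",0)):
    for l in bot.landmark_of(p,t): print(t,l,wonz(p,l["point"],z))
mu,a,b,k=black(p,(317,215),75,60)
A,B=wonz(p,a,.107),wonz(p,b,.107); print(k,(A+B)/2,np.linalg.norm(A-B),np.degrees(np.arctan2(*(B-A)[1::-1])))
E
```

```text
[0.60104194 0.00320481 0.23499228] [-0.28712903 -0.07440975 -0.08483346] [ 0.01349128 -0.03411311  0.04087619] yaw -56.75674955590052 w 0.08528467244099597
lug_cover {'point': [317.0, 223.1], 'conf': 0.88} [0.59978782 0.00227525 0.062     ]
lug_cover {'point': [2.6, 84.1], 'conf': 0.59} [0.55050693 0.35638223 0.062     ]
lug_cover {'point': [165.6, 33.4], 'conf': 0.57} [0.66855301 0.19793142 0.062     ]
round_cover {'point': [481.8, 352.2], 'conf': 0.62} [ 0.56307814 -0.26707818  0.        ]
2321 [0.59938394 0.00505622 0.107     ] 0.07879645688026682 -153.15280466636833
```

View pics/w5.png

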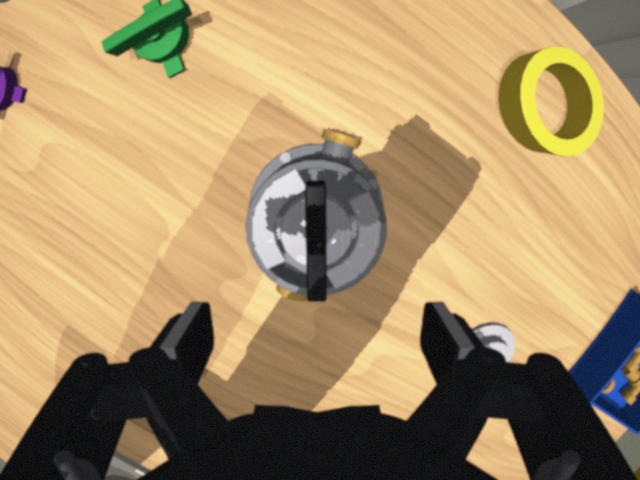

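Wrist view: the bar runs from (316,182) to (317,298), straight along the tool's x axis. That puts the cover about 72° clockwise of the gap line through the nuts at (341,138) and (290,292). It is centred and free of the gripper, and the round cover is still in place.

```bash
python3 -c "
from rig import bot
print(bot.close_job())"
```

```text
the job is handed in; nothing more can be done
None
```

The lug cover is in the housing, turned clockwise about 70° to its stop and released; the round cover was left in place, and the job was handed in at about 11 s (the hand-in call returned no verdict).

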